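# Nest the empty pantry boxes in their wire basket

## Robot

A 6-joint arm with a two-finger parallel gripper is mounted at the origin on the work surface. World frame = base frame: x ahead of the robot, y to its left, z up, the work surface at z = 0. Lengths are in mm, angles in rad, forces in N, time in s.
With the tool pointing down it reaches from about 250 to 775 mm from the base axis. Payload 4 kg.
Tool frame: the origin (TCP) lies between the finger pads; the fingertips stand 11 mm ahead of it and the grasp point (between the pads) lies 8 mm behind it; z points along the fingers, y is the line along which they close (so a half turn about z gives the same grasp; the last joint's range is limited). The gripper opens to 85 mm and grips with 20 to 120 N. Pads are 22 mm wide; open, the fingers measure 114 mm over their backs; the gripper's body (76 mm by 85 mm) begins 54 mm behind the grasp point. The pads swing forward as they close: fully open they stand 13 mm farther back than shut.
Start: joints at [-1.327, 0.087, 1.371, -0, 1.684, -0.103], TCP at [186.937, -517.273, 242.341] pointing down, gripper open.
Joint ranges: [-3.1, 3.1], [-0.76, 2.03], [0.27, 2.55], [-1.08, 4.22], [0.17, 2.65], [-2.57, 2.57]. Speed limits (rad/s): [2.79, 2.79, 3.14, 3.14, 3.14, 3.14].

## Interface

Orientations are given as a rotation vector (axis times angle).
In Python, from station import robot gives the robot as it stands.
- The arm moves only by the shell command python3 -m crank 'ROWS' [FORCE]. ROWS is JSON, a list of rows, each a list of 7 numbers: the shift along the tool's x, y, z in mm, then the turn, a rotation vector about the tool's x, y, z in degrees, then the closure, from -1 (fully open) to 1 (shut). A call has 1 to 5 rows; each row is the pose to reach, as a shift and turn from the pose commanded when the call began, along the tool's axes at that moment; what a row does not reach only later rows make up. A row lasts 1/10 s, in which the tool goes at most 50 mm and 8.59 degrees, less where a joint would pass 70% of its speed; a pose out of reach is approached as far as the arm can. A call with a gripper value outside its range is refused whole. The fingers move at their own pace and stop on an object; FORCE is the grip in N (left out, the last holds). Time passes only in rows, so rows that repeat a pose let the fingers close. It gives the time, the measured TCP pose, the force, the opening and the grip force at its end, in the units of the state.
- robot.get_state(): the state, without advancing time (a new reading comes with each control period).
- robot.capture(name): name is "side" or "top"; returns the picture (400x640x3 uint8, blue, green, red); there is no depth.
- robot.calibration(name): a dict with "vfov" (degrees; the focal length in pixels is half the picture's height over the tangent of half this angle, whatever the lens; pixels are square), "cx", "cy" (the principal point, pixels), "camera_from_world" (4x4, takes a point from world to camera coordinates). Camera axes: x right, y up, looking along -z (the intrinsics and any distortion apply to the point x, -y, -z); pixel columns grow to the right and rows downward; lengths in mm; the calibration is good to about 2 mm. A picture is of the moment at which its call begins. calibration takes no time and is no camera call.
- robot.job_done(): hands the job in; it is judged then, once.
Trained networks look in the newest picture that a camera, given by its name, has taken for a name from the list of things; names that differ only in an ending like _2 or _b are one class to them, and where a whole thing is asked for, a point or a joint stands for the part that bears it (a point fixed in the world has none). Each returns a list of dicts, best first, with "p" (0 to 1); they miss things now and then, are a little off and sometimes report something else, mostly with a low value. They report only what shows in the picture. A call takes as long as a camera call. They do not tell look-alikes from the thing itself.
- robot.trace(camera, name): "region" (400x640 bool, what is visible of it) and "extent" ([left, top, width, height] in pixels, round what is visible of it).
The state is a dict: "time_s": time; "joint_pos": joint angles; "qd": joint speeds; "joint_torque": joint torques, N m; "eef_pos": TCP position; "ee_rot": TCP orientation; "ft_force": force on the tool from outside, world axes, zero at the start; "wrist_torque": the same for the moment, N m; "grip_width": opening from 0.0 (shut) to 1.0 (fully open); "gripper_force": force on a finger pad.
Only numpy, scipy, OpenCV 4.12 (cv2) and the standard library are available. Lean on these libraries where they do the work, as an engineer would, in place of code of your own. Each camera call takes 0.05 s, during which the arm holds its last target. There are 200 camera calls.

## Task

Put the three empty white food boxes away as one nest in the low black wire basket, largest first: stand the largest box in the basket, then the middle box inside it, then the smallest inside that. Lower each one gently until it stands upright and flat on the bottom, let go of it before fetching the next, and leave the cans, jars, scoop and cracker box where they are.

Things in the scene. Friction and masses are not known exactly. Their poses are not given: they have to be found in the camera images.
- basket: Low empty black wire basket, fixed to the worktop, open on top: 142 (x) x 172 (y) x 40 mm tall; inside 130 x 160 mm, floor 5 mm thick. The largest box fits with 8 mm to spare each side (each smaller box in the next: 7 mm), long side along long side, either way round. Origin: centre of underside, z up. Its y axis and those of the boxes lie within 0.45 rad of the robot's y axis.
- large: Largest (lowest) of three empty white open food boxes, loose, upright, 0.15-0.30 kg. Body 114 (x) x 144 (y) x 80 mm tall; walls and floor 4 mm. Outside of the top 24 mm a lip projects 5 mm all round, so the rim is 9 mm thick with flat faces, its middle on the long sides 57.5 mm from the centre along x: pinch it there from above. Origin: centre of underside, z up; a half turn makes no difference.
- medium: Middle one of three empty white open food boxes, loose, upright, 0.15-0.30 kg. Body 92 (x) x 122 (y) x 110 mm tall; walls and floor 4 mm. Outside of the top 24 mm a lip projects 5 mm all round, so the rim is 9 mm thick with flat faces, its middle on the long sides 46.5 mm from the centre along x: pinch it there from above. Origin: centre of underside, z up; a half turn makes no difference.
- small: Smallest (tallest) of three empty white open food boxes, loose, upright, 0.15-0.30 kg. Body 70 (x) x 100 (y) x 140 mm tall; walls and floor 4 mm. Outside of the top 24 mm a lip projects 5 mm all round, so the rim is 9 mm thick with flat faces, its middle on the long sides 35.5 mm from the centre along x: pinch it there from above. Origin: centre of underside, z up; a half turn makes no difference.
- fish_can: Bystander: flat food can, diameter 84, 40 mm tall, standing loose among the boxes. Origin: centre of the underside.
- jar: Bystander: glass jar with a steel cap, diameter 72, 85 mm tall, standing loose. Origin: centre of the underside.
- soup_can: Bystander: food can with a red label, diameter 74, 100 mm tall, standing loose. Origin: centre of the underside.
- nut_jar: Bystander: amber glass jar with a black cap, diameter 80, 95 mm tall, standing loose. Origin: centre of the underside.
- cracker_box: Bystander: small cardboard box, 50 x 110 x 60 mm tall, loose. Origin: centre of the underside.
- scoop: Bystander: steel spoon 170 mm long, lying loose along its x axis. Origin: near its middle, on the underside.
Things that resemble listed ones, but are neither listed nor needed, are in the scene too. Leave any turquoise or yellow look-alike of the medium alone.

How it is judged (in metres and radians):
On the way, in this order (a step that is already met when the one before it is completed fails the run):
1. the largest box stands flat in the basket and is let go (z of large in the frame of basket between 0.001 and 0.009 m and horizontal distance between large and basket below 0.02 m and angle between large's own z axis and vertical below 0.06 rad and contact force between the fingers and large below 0.5 N), for 0.2 s.
2. the middle box stands flat in the largest and is let go (all of step 1 and z of medium in the frame of large between 0 and 0.008 m and horizontal distance between medium and large below 0.02 m and angle between medium's own z axis and vertical below 0.06 rad and contact force between the fingers and medium below 0.5 N), for 0.2 s.
3. the smallest box stands flat in the middle one and is let go (all of step 2 and z of small in the frame of medium between 0 and 0.008 m and horizontal distance between small and medium below 0.02 m and angle between small's own z axis and vertical below 0.06 rad and contact force between the fingers and small below 0.5 N), for 0.2 s.
At the end, for the whole second after the job is handed in: The largest box stands in the basket, the middle box in the largest and the smallest in the middle one, each flat on the floor of the one around it (within 4 mm), centres within 20 mm of one another, upright within 0.06 rad, let go and at rest (under 0.02 m/s) (all of step 3 and linear speed of each of large, medium, small below 0.02 m/s); the robot touches nothing.
It fails at once if a can, jar, the scoop or the cracker box is pushed more than 40 mm from its place (distance of any of fish_can, jar, soup_can, nut_jar, cracker_box, scoop from where it was at the start of the episode above 0.04 m).
It fails at once if a can, a jar or the cracker box is tipped over (angle between any of fish_can, jar, soup_can, nut_jar, cracker_box's own z axis and vertical above 0.5 rad).
It fails at once if a box is rammed into the basket or the box around it (contact over 90 N) (contact force between large and basket above 90 N or contact force between medium and large above 90 N or contact force between small and medium above 90 N).
It fails at once if a box is dropped: it falls at over 0.8 m/s (from more than about 3 cm) out of the fingers ((linear speed of large above 0.8 m/s and contact force between the fingers and large below 0.5 N) or (linear speed of medium above 0.8 m/s and contact force between the fingers and medium below 0.5 N) or (linear speed of small above 0.8 m/s and contact force between the fingers and small below 0.5 N)).
It also fails if it takes over 72 s, if anything falls off the work surface, if the arm or the gripper's body presses on something with over 40 N, if the wrist force passes 120 N, or if a joint passes its speed limit or range.

## Working session

There is one attempt and no reset: what is moved stays moved. The work goes in short steps, Python scripts to look and compute and a shell command to move; the robot and the scene stay as the last step left them, time stands still between calls to the robot, and variables do not carry over. Pictures are saved under pics/ and viewed, at most 10 in all, crops included, and the job is handed in when it is done.

```bash
ls; mkdir -p pics; python3 - <<'E'
from station import robot
import cv2,numpy as np
for n in("top","side"):
    im=robot.capture(n); cv2.imwrite(f"pics/{n}0.png",im); print(n,{k:(np.round(v,3).tolist() if not isinstance(v,dict) else v) for k,v in robot.calibration(n).items()})
    for t in("basket","large","medium","small"):
        for d in robot.trace(n,t)[:4]: print(t,round(d["p"],2),d["extent"])
print(robot.get_state())
E
```

```text
pics
top {'vfov': 43.767, 'cx': 315.505, 'cy': 195.671, 'camera_from_world': [[0.002, -1.0, -0.004, 128.117], [0.988, 0.001, 0.151, -453.679], [-0.151, -0.004, 0.988, -1624.879], [0.0, 0.0, 0.0, 1.0]]}
basket 0.92 [229.7, 146.3, 51.9, 41.7]
large 0.61 [369.5, 115.7, 52.7, 45.2]
medium 0.74 [150.1, 161.3, 50.7, 36.0]
medium 0.73 [223.7, 255.7, 47.2, 48.5]
medium 0.64 [318.5, 158.6, 41.3, 38.9]
small 0.76 [437.1, 172.0, 46.2, 34.2]
side {'vfov': 55.128, 'cx': 326.217, 'cy': 191.748, 'camera_from_world': [[-0.779, -0.627, -0.014, 443.002], [0.322, -0.419, 0.849, -114.32], [-0.538, 0.657, 0.528, -1225.6], [0.0, 0.0, 0.0, 1.0]]}
basket 0.61 [235.9, 187.3, 63.1, 44.0]
large 0.89 [311.5, 129.9, 42.1, 28.3]
large 0.5 [235.3, 186.7, 67.6, 44.6]
medium 0.85 [181.2, 213.8, 63.8, 63.2]
medium 0.72 [307.0, 150.2, 45.2, 46.3]
medium 0.67 [327.0, 214.5, 59.2, 66.9]
small 0.85 [379.5, 117.2, 28.5, 40.7]
{'time_s': 0.5, 'joint_pos': array([-1.32712621e+00,  8.72142525e-02,  1.37075796e+00,  9.94863439e-06,
        1.68360545e+00, -1.03115046e-01]), 'qd': array([ 0.00167202,  0.00079568, -0.00093322, -0.00156028, -0.00047383,
        0.00212755]), 'joint_torque': array([-1.54605459e-03, -3.51283407e+01, -3.13104880e+01, -9.08453148e-05,
        1.18928139e-03,  8.43293265e-06]), 'eef_pos': array([ 186.92129266, -517.2564149 ,  242.30363793]), 'ee_rot': array([3.09447054e+00, 5.42002689e-01, 1.71428993e-05]), 'ft_force': array([ 0.06574521, -0.43986753, -0.6188336 ]), 'wrist_torque': array([-0.04154081,  0.02727429,  0.01877346]), 'gripper_force': 0.0, 'grip_width': 0.9994327110551918}
```

View pics/top0.png

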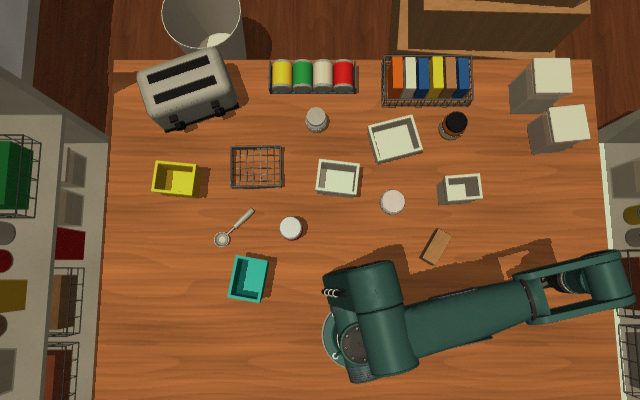

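View pics/side0.png

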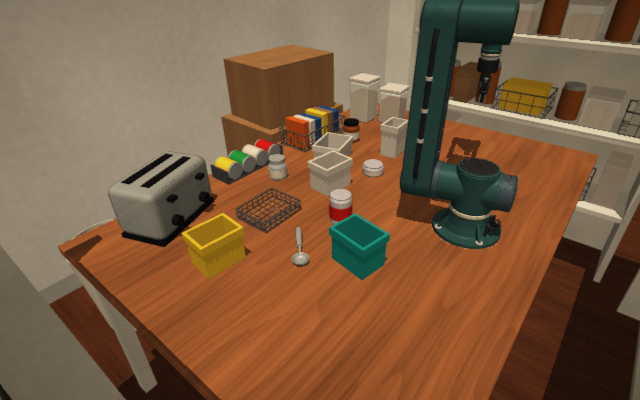

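```bash
cat > h.py <<'E'
from station import robot
import cv2,numpy as np
from scipy.optimize import minimize
from scipy.spatial.transform import Rotation as R
def proj(n,P):
    c=robot.calibration(n);T=np.array(c["camera_from_world"]);f=200/np.tan(np.radians(c["vfov"])/2)
    q=np.asarray(P,float)@T[:3,:3].T+T[:3,3];return np.c_[c["cx"]+f*q[:,0]/-q[:,2],c["cy"]+f*q[:,1]/q[:,2]]
def unproj(n,u,z):
    c=robot.calibration(n);T=np.array(c["camera_from_world"]);f=200/np.tan(np.radians(c["vfov"])/2)
    d=T[:3,:3].T@[(u[0]-c["cx"])/f,-(u[1]-c["cy"])/f,-1];o=-T[:3,:3].T@T[:3,3];return o+d*(z-o[2])/d[2]
D=dict(basket=(142,172,40),large=(114,144,80),medium=(92,122,110),small=(70,100,140))
def pts(name,x,y,a,z=0):
    X,Y,H=D[name];L=[(X,Y,0),(X,Y,H)] if name=="basket" else [(X,Y,0),(X+10,Y+10,H-24),(X+10,Y+10,H)]
    p=np.array([(sx*X/2,sy*Y/2,h+z) for X,Y,h in L for sx in(-1,1) for sy in(-1,1)])
    c,s=np.cos(a),np.sin(a);return np.c_[x+c*p[:,0]-s*p[:,1],y+s*p[:,0]+c*p[:,1],p[:,2]]
def sil(n,P):
    m=np.zeros((1600,2560),np.uint8);h=cv2.convexHull(((proj(n,P)*4+1.5)*16).round().astype(np.int32))
    cv2.fillConvexPoly(m,h,255,shift=4);return cv2.resize(m,(640,400),interpolation=cv2.INTER_AREA)/255.
def fit(n,name,reg,z=0):
    r=reg.astype(float);H=D[name][2];v,u=np.nonzero(reg);g=unproj(n,(u.mean(),v.mean()),z+H*.6)
    cost=lambda p:np.abs(sil(n,pts(name,p[0],p[1],p[2]/100,z))-r).sum()/r.sum()
    b=None
    for a in(-35,-12,12,35):
        s=minimize(cost,[g[0],g[1],a],method="Nelder-Mead",options=dict(initial_simplex=[[g[0],g[1],a],[g[0]+15,g[1],a],[g[0],g[1]+15,a],[g[0],g[1],a+15]],xatol=.2,fatol=1e-4))
        if b is None or s.fun<b.fun:b=s
    return b.x[0],b.x[1],b.x[2]/100,b.fun
def go(x,y,z,psi=None):
    s=robot.get_state();Rm=R.from_rotvec(s["ee_rot"]).as_matrix();d=np.array([x,y,z])-s["eef_pos"]
    p0=np.arctan2(Rm[1,0],Rm[0,0]);psi=p0 if psi is None else psi
    Rt=np.array([[np.cos(psi),np.sin(psi),0],[np.sin(psi),-np.cos(psi),0],[0,0,-1]])
    print("shift",(Rm.T@d).round(1),"turn deg",np.degrees(R.from_matrix(Rm.T@Rt).as_rotvec()).round(2),"psi",p0.round(3))
E
python3 - <<'E'
from h import *
for n in("top","side"):
    robot.capture(n)
    for t in D:
        for d in robot.trace(n,t)[:3]: print(n,t,round(d["p"],2),[int(i) for i in d["extent"]],np.round(fit(n,t,d["region"]),3))
for t,h in dict(fish_can=40,jar=85,soup_can=100,nut_jar=95,cracker_box=60,scoop=5).items():
    for d in robot.trace("top",t)[:2]:
        v,u=np.nonzero(d["region"]);print(t,round(d["p"],2),[int(i) for i in d["extent"]],unproj("top",(u.mean(),v.mean()),h*.8).round())
E
```

```text
top basket 0.93 [228, 148, 52, 38] [5.55912e+02 3.32365e+02 2.80000e-02 3.58800e+00]
top large 0.66 [314, 157, 46, 40] [5.10024e+02 5.56630e+01 1.00000e-03 3.37000e-01]
top large 0.64 [371, 115, 49, 47] [ 6.42799e+02 -1.33413e+02  2.65000e-01  3.30000e-02]
top medium 0.9 [223, 255, 45, 49] [183.077 339.777  -0.548   0.344]
top medium 0.67 [310, 104, 13, 26] [6.84789e+02 1.34524e+02 3.39000e-01 2.24700e+00]
top medium 0.65 [151, 161, 50, 37] [ 5.01429e+02  5.84373e+02 -1.11000e-01  3.70000e-02]
top small 0.81 [436, 173, 46, 29] [ 4.67721e+02 -3.34334e+02  8.00000e-02  3.90000e-02]
top small 0.6 [379, 191, 22, 22] [410.433 -95.497   0.605   1.051]
side basket 0.73 [234, 188, 66, 42] [5.56367e+02 3.26842e+02 3.70000e-02 9.18000e-01]
side large 0.94 [310, 132, 44, 25] [ 6.68595e+02 -1.72595e+02 -1.10700e+00  4.92000e-01]
side medium 0.9 [182, 214, 62, 62] [ 4.99180e+02  5.81727e+02 -1.14000e-01  4.00000e-02]
side medium 0.84 [326, 214, 63, 66] [ 1.82340e+02  3.38018e+02 -6.15000e-01  1.69000e-01]
side medium 0.79 [303, 150, 48, 45] [ 5.04869e+02  5.56400e+01 -1.16000e-01  6.60000e-02]
side small 0.6 [381, 115, 25, 45] [ 4.67164e+02 -3.41812e+02  1.75000e-01  5.70000e-02]
fish_can 0.75 [379, 192, 24, 20] [ 434. -126.   32.]
jar 0.91 [310, 107, 11, 22] [706. 128.  68.]
soup_can 0.62 [281, 214, 21, 27] [342. 208.  80.]
nut_jar 0.65 [438, 110, 32, 27] [ 684. -326.   76.]
cracker_box 0.88 [419, 227, 33, 38] [ 284. -260.   48.]
cracker_box 0.67 [212, 206, 40, 40] [341. 404.  48.]
scoop 0.85 [210, 209, 43, 36] [342. 413.   4.]
```

```bash
cat >> h.py <<'E'
def hull(reg):
    k=cv2.morphologyEx(reg.astype(np.uint8),cv2.MORPH_CLOSE,np.ones((5,5)));nl,l,st,_=cv2.connectedComponentsWithStats(k)
    k=(l==1+st[1:,4].argmax()).astype(np.uint8);p=cv2.findNonZero(k);m=np.zeros_like(k);cv2.fillConvexPoly(m,cv2.convexHull(p),1);return m
E
python3 - <<'E'
from h import *
im={}
for i in range(2):
  for n in("top","side"):
    im[n]=robot.capture(n).copy()
    for d in robot.trace(n,"basket")[:1]: print(n,"basket",np.round(fit(n,"basket",hull(d["region"])),3))
    for t in("medium","large"):
      for d in robot.trace(n,t):
        e=d["extent"];u=(e[0]+e[2]/2,e[1]+e[3]/2);q=proj(n,[[507,55,60]])[0]
        if np.hypot(*(q-u))<20: print(n,t,"as medium",np.round(fit(n,"medium",d["region"]),3))
# dark wire overlay check
out=[]
P=dict(basket=(556,330,.033),large=(643,-133,.265),medium=(508,56,-.06),small=(467.5,-336,.1))
for n,(x,y,w,h) in dict(top=(210,95,290,115),side=(225,100,200,140)).items():
    k=cv2.resize(im[n][y:y+h,x:x+w],None,fx=2.7,fy=2.7,interpolation=cv2.INTER_CUBIC)
    for t,p in P.items():
        q=((proj(n,pts(t,*p))-[x,y]+.5)*2.7)[-4:][[0,1,3,2]]
        cv2.polylines(k,[q.round().astype(int)],True,(255,0,255),1)
    out.append(k)
W=max(o.shape[1] for o in out);o=np.vstack([cv2.copyMakeBorder(k,0,0,0,W-k.shape[1],0) for k in out])
s=min(1,600/o.shape[0]);cv2.imwrite("pics/ov.png",cv2.resize(o,None,fx=s,fy=s)); 
E
```

```text
top basket [6.32029e+02 3.39537e+02 3.25000e-01 4.21100e+00]
top medium as medium [ 5.05646e+02  5.90790e+01 -1.25000e-01  3.40000e-02]
top large as medium [ 5.05946e+02  6.06800e+01 -1.22000e-01  1.01000e-01]
side basket [ 5.56754e+02  3.22971e+02 -2.20000e-02  2.53000e-01]
side medium as medium [ 5.0488e+02  5.3829e+01 -9.5000e-02  6.6000e-02]
top basket [5.55332e+02 3.32577e+02 1.00000e-02 4.00000e-02]
top medium as medium [ 5.05891e+02  5.86040e+01 -1.16000e-01  3.00000e-02]
side medium as medium [ 5.05513e+02  5.30090e+01 -7.20000e-02  5.90000e-02]
```

View pics/ov.png

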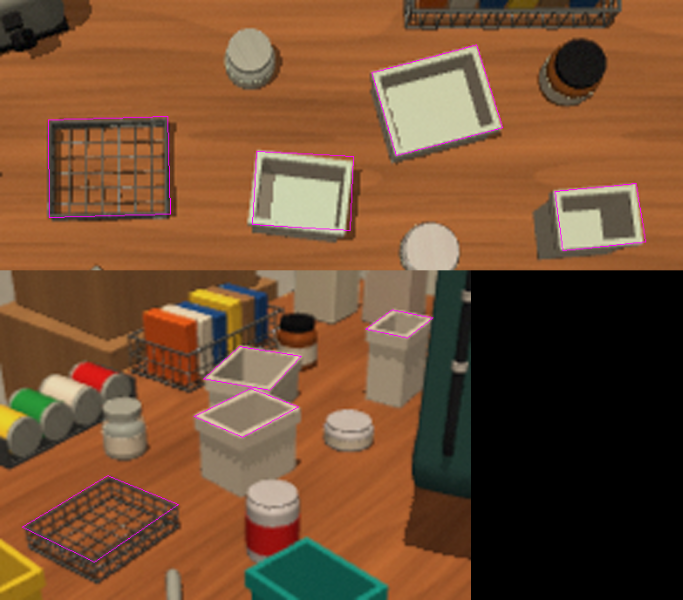

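```bash

python3 -m crank '[[0,0,0,0,0,-8.5,-1],[0,0,0,0,0,-17,-1],[0,0,0,0,0,-25.5,-1],[0,0,0,0,0,-34,-1],[0,0,0,0,0,-42.5,-1]]' 60
python3 -m crank '[[0,0,0,0,0,-8.5,-1],[0,0,0,0,0,-17,-1],[0,0,0,0,0,-25.5,-1],[0,0,0,0,0,-34,-1],[0,0,0,0,0,-42.8,-1]]'
python3 -m crank '[[21,40,0,0,0,0,-1],[42,80,0,0,0,0,-1],[63,120,0,0,0,0,-1],[84,160,0,0,0,0,-1],[105,200,0,0,0,0,-1]]'
python3 -m crank '[[21,40,0,0,0,0,-1],[42,80,0,0,0,0,-1],[63,120,0,0,0,0,-1],[84,160,0,0,0,0,-1],[105,200,0,0,0,0,-1]]'
python3 -m crank '[[14,28,20,0,0,0,-1],[28,56,40,0,0,0,-1],[41,83,62,0,0,0,-1],[41,83,62,0,0,0,-1],[41,83,62,0,0,0,-1]]'
python3 -c "
from h import *
go(587.5,-148.5,63,np.pi/2+.265);print(robot.get_state()['eef_pos'])
n='top';robot.capture(n)
for d in robot.trace(n,'large')[:2]+robot.trace(n,'medium')[:2]:print(d['extent'],np.round(fit(n,'large',d['region']),3))"
```

```text
time_s: 2.6
eef_pos: [186.9, -517.3, 242.3]
ee_rot: [2.683, 1.635, -0.0]
ft_force: [-0.5, -0.7, -0.7]
grip_width: 0.994
gripper_force: 0.0
time_s: 3.1
eef_pos: [186.9, -517.3, 242.3]
ee_rot: [1.906, 2.498, -0.0]
ft_force: [-1.0, 0.6, 0.4]
grip_width: 1.004
gripper_force: 0.0
time_s: 3.6
eef_pos: [354.1, -362.9, 242.5]
ee_rot: [1.913, 2.491, -0.0]
ft_force: [1.4, -0.2, 0.8]
grip_width: 1.002
gripper_force: 0.0
time_s: 4.1
eef_pos: [520.3, -209.6, 242.5]
ee_rot: [1.913, 2.491, -0.0]
ft_force: [0.7, -0.4, 0.5]
grip_width: 1.001
gripper_force: 0.0
time_s: 4.6
eef_pos: [588.5, -149.6, 179.3]
ee_rot: [-1.91, -2.491, 0.002]
ft_force: [-0.1, -0.5, 0.5]
grip_width: 1.0
gripper_force: 0.0
shift [  1.3  -0.4 116.3] turn deg [-0.13 -0.04 -0.15] psi 1.833
[ 588.51198764 -149.64803929  179.31060607]
[371.1, 116.8, 32.6, 43.9] [ 6.33217e+02 -8.76070e+01  2.51000e-01  1.04300e+00]
[149.8, 161.1, 52.5, 38.1] [ 5.08657e+02  5.89441e+02 -1.98000e-01  2.53000e-01]
[223.9, 254.6, 45.2, 47.0] [ 1.83959e+02  3.48340e+02 -3.02000e-01  4.51000e-01]
```

```bash

python3 -m crank '[[1,0,35,0,0,0,-1],[1,0,70,0,0,0,-1],[1,0,100,0,0,0,-1],[1,0,116,0,0,0,-1],[1,0,116,0,0,0,-1]]' 60
python3 -m crank '[[0,0,0,0,0,0,1],[0,0,0,0,0,0,1],[0,0,0,0,0,0,1],[0,0,0,0,0,0,1],[0,0,0,0,0,0,1]]' 60
python3 -m crank '[[0,0,0,0,0,0,1],[0,0,0,0,0,0,1],[0,0,0,0,0,0,1],[0,0,0,0,0,0,1],[0,0,0,0,0,0,1]]' 60
```

```text
time_s: 5.25
eef_pos: [586.3, -149.6, 62.1]
ee_rot: [-1.913, -2.487, 0.003]
ft_force: [-0.8, -0.7, 0.0]
grip_width: 1.001
gripper_force: 0.0
time_s: 5.75
eef_pos: [588.7, -149.2, 65.1]
ee_rot: [1.913, 2.491, 0.0]
ft_force: [-2.4, -0.7, -0.1]
grip_width: 0.145
gripper_force: 0.1
time_s: 6.25
eef_pos: [588.9, -149.3, 65.1]
ee_rot: [1.912, 2.491, 0.0]
ft_force: [-1.1, -0.6, 5.5]
grip_width: 0.093
gripper_force: 60.7
```

```bash

python3 -m crank '[[0,0,-5,0,0,0,1],[0,0,-15,0,0,0,1],[0,0,-35,0,0,0,1],[0,0,-60,0,0,0,1],[0,0,-85,0,0,0,1]]' 60
python3 -m crank '[[0,0,-25,0,0,3,1],[0,0,-50,0,0,6,1],[0,0,-65,0,0,9,1],[0,0,-65,0,0,12,1],[0,0,-65,0,0,14.3,1]]' 60
python3 -c "
from h import *
go(556-57.5,331-1,215,np.pi/2+.015)"
```

```text
time_s: 6.75
eef_pos: [587.9, -148.8, 149.4]
ee_rot: [-1.912, -2.49, 0.001]
ft_force: [0.2, 0.3, -1.8]
grip_width: 0.091
gripper_force: 59.9
time_s: 7.25
eef_pos: [588.6, -149.0, 215.3]
ee_rot: [2.21, 2.232, 0.001]
ft_force: [0.6, 0.3, -1.8]
grip_width: 0.093
gripper_force: 59.8
shift [479.9 -85.4   0. ] turn deg [ 0.06  0.02 -0.29] psi 1.581
```

```bash

python3 -m crank '[[20,-3,0,0,0,0,1],[60,-10,0,0,0,0,1],[100,-18,0,0,0,0,1],[140,-25,0,0,0,0,1],[180,-32,0,0,0,0,1]]' 60
python3 -m crank '[[40,-7,0,0,0,0,1],[80,-14,0,0,0,0,1],[120,-21,0,0,0,0,1],[160,-28,0,0,0,0,1],[200,-35,0,0,0,0,1]]' 60
python3 -m crank '[[35,-7,0,0,0,0,1],[65,-12,0,0,0,0,1],[90,-16,0,0,0,0,1],[100,-18,0,0,0,0,1],[100,-18,0,0,0,0,1]]' 60
python3 -c "
from h import *
go(556-57.5,331-1,215,np.pi/2+.015)
s=robot.get_state();print(s['eef_pos'],s['ft_force'])
out=[]
for n in('top','side'):
    im=robot.capture(n).copy();e=s['eef_pos']
    for t in('large','medium'):
      for d in robot.trace(n,t):
        q=proj(n,[[556,331,190]])[0];E=d['extent'];
        if np.hypot(E[0]+E[2]/2-q[0],E[1]+E[3]/2-q[1])<25: print(n,t,d['extent'],np.round(fit(n,'large',d['region'],135),3))
    q=proj(n,pts('large',556,331,.015,e[2]-65))[-4:][[0,1,3,2]];b=proj(n,pts('basket',556,331,.015))[-4:][[0,1,3,2]]
    x,y=(q.mean(0)-[50,40]).astype(int);k=cv2.resize(im[y:y+100,x:x+100],None,fx=4,fy=4,interpolation=cv2.INTER_CUBIC)
    for p in(q,b):cv2.polylines(k,[((p-[x,y]+.5)*4).round().astype(int)],True,(255,0,255),1)
    out.append(k)
cv2.imwrite('pics/p1.png',np.hstack(out))"
```

```text
time_s: 7.75
eef_pos: [553.1, 33.0, 214.0]
ee_rot: [-2.207, -2.234, 0.0]
ft_force: [0.8, 1.0, -1.4]
grip_width: 0.092
gripper_force: 59.8
time_s: 8.25
eef_pos: [515.4, 232.5, 214.1]
ee_rot: [-2.206, -2.235, 0.001]
ft_force: [1.2, -0.3, -2.3]
grip_width: 0.091
gripper_force: 59.8
time_s: 8.75
eef_pos: [496.7, 331.2, 213.8]
ee_rot: [-2.205, -2.237, 0.002]
ft_force: [-0.6, -0.4, -1.4]
grip_width: 0.093
gripper_force: 59.9
shift [-1.2  1.8 -1.2] turn deg [-0.07  0.03 -0.02] psi 1.585
[496.7249139  331.18401821 213.80663145] [-0.62383656 -0.38915439 -1.41766892]
top large [224.6, 133.1, 45.1, 44.0] [5.58443e+02 3.32654e+02 4.90000e-02 2.62400e+00]
side large [230.9, 141.3, 63.2, 49.5] [5.74840e+02 3.14646e+02 1.00000e-03 2.18000e-01]
```

View pics/p1.png

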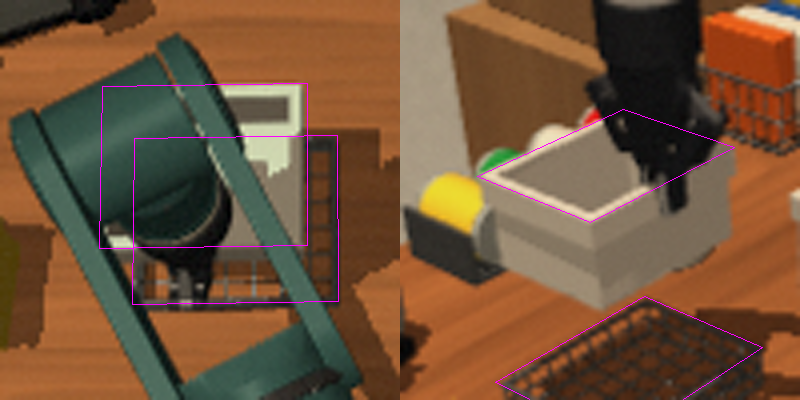

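```bash

python3 -m crank '[[-1.5,1.5,25,0,0,0,1],[-1.5,1.5,55,0,0,0,1],[-1.5,1.5,75,0,0,0,1],[-1.5,1.5,88,0,0,0,1],[-1.5,1.5,93,0,0,0,1]]' 60
python3 -m crank '[[0,0,10,0,0,0,1],[0,0,19,0,0,0,1],[0,0,27,0,0,0,1],[0,0,34,0,0,0,1],[0,0,40,0,0,0,1]]' 60
python3 -m crank '[[0,0,3,0,0,0,1],[0,0,5,0,0,0,1],[0,0,7,0,0,0,1],[0,0,8,0,0,0,1],[0,0,9,0,0,0,1]]' 60
```

```text
time_s: 9.55
eef_pos: [499.0, 327.4, 119.6]
ee_rot: [-2.209, -2.233, 0.004]
ft_force: [-0.9, -0.2, 0.1]
grip_width: 0.093
gripper_force: 59.8
time_s: 10.05
eef_pos: [499.4, 328.4, 80.8]
ee_rot: [2.208, 2.234, -0.0]
ft_force: [-1.1, 0.8, -2.6]
grip_width: 0.092
gripper_force: 59.9
time_s: 10.55
eef_pos: [499.6, 328.5, 72.5]
ee_rot: [2.208, 2.234, 0.001]
ft_force: [0.4, -0.5, -2.2]
grip_width: 0.092
gripper_force: 59.9
```

```bash

python3 -m crank '[[0,0,1,0,0,0,1],[0,0,2,0,0,0,1],[0,0,3,0,0,0,1],[0,0,3,0,0,0,1],[0,0,3,0,0,0,1]]' 60
```

```text
time_s: 11.05
eef_pos: [499.6, 328.5, 70.1]
ee_rot: [2.208, 2.234, 0.001]
ft_force: [-2.3, -1.8, 4.5]
grip_width: 0.092
gripper_force: 60.6
```

```bash

python3 -m crank '[[0,0,0,0,0,0,0.5],[0,0,0,0,0,0,0],[0,0,0,0,0,0,-0.3],[0,0,0,0,0,0,-0.3],[0,0,0,0,0,0,-0.3]]' 60
python3 -m crank '[[0,0,-20,0,0,0,-0.3],[0,0,-60,0,0,0,-0.3],[0,0,-100,0,0,0,-0.3],[0,0,-130,0,0,0,-0.3],[0,0,-130,0,0,0,-1]]' 60
python3 -c "
from h import *
x,y,a=505.8,57,-.115
go(x-46.5*np.cos(a),y-46.5*np.sin(a),200,np.pi/2+a);print(x-46.5*np.cos(a),y-46.5*np.sin(a))"
```

```text
time_s: 11.55
eef_pos: [499.5, 328.4, 69.1]
ee_rot: [2.208, 2.234, -0.0]
ft_force: [0.7, -0.6, 0.7]
grip_width: 0.653
gripper_force: 0.0
time_s: 12.05
eef_pos: [501.9, 329.7, 206.2]
ee_rot: [2.206, 2.232, 0.018]
ft_force: [0.3, 0.2, 1.2]
grip_width: 0.802
gripper_force: 0.0
shift [-266.9  -45.5    4.2] turn deg [ 0.6  -0.35  7.26] psi 1.583
459.60714252938897 62.33572101030537
```

```bash

python3 -m crank '[[-30,-5,0,0,0,1.5,-1],[-75,-13,0,0,0,3,-1],[-120,-20,0,0,0,4.5,-1],[-165,-28,0,0,0,6,-1],[-205,-35,0,0,0,7.2,-1]]' 60
python3 -m crank '[[-35,-2,0,0,0,0,-1],[-55,-4,0,0,0,0,-1],[-60,-4,0,0,0,0,-1],[-60,-4,0,0,0,0,-1],[-60,-4,0,0,0,0,-1]]' 60
python3 -c "
from h import *
x,y,a=505.8,57,-.115
go(x-46.5*np.cos(a),y-46.5*np.sin(a),93,np.pi/2+a)
out=[]
for n in('top','side'):
    im=robot.capture(n).copy()
    for t in('large',):
      for d in robot.trace(n,t)[:3]: 
          E=d['extent'];q=proj(n,[[556,331,60]])[0]
          if np.hypot(E[0]+E[2]/2-q[0],E[1]+E[3]/2-q[1])<15: print(n,t,E,np.round(fit(n,'large',d['region'],5),3))
    x,y=(proj(n,[[556,331,60]])[0]-50).astype(int);k=cv2.resize(im[y:y+100,x:x+100],None,fx=4,fy=4,interpolation=cv2.INTER_CUBIC)
    q=proj(n,pts('large',556,331,.015,5))[-4:][[0,1,3,2]]
    cv2.polylines(k,[((q-[x,y]+.5)*4).round().astype(int)],True,(255,0,255),1);out.append(k)
cv2.imwrite('pics/p2.png',np.hstack(out))"
```

```text
time_s: 12.55
eef_pos: [465.8, 121.1, 198.1]
ee_rot: [-2.345, -2.09, 0.002]
ft_force: [0.4, -0.3, -0.1]
grip_width: 1.002
gripper_force: 0.0
time_s: 13.05
eef_pos: [456.1, 64.6, 198.8]
ee_rot: [-2.343, -2.091, 0.0]
ft_force: [0.7, -0.8, 0.2]
grip_width: 0.998
gripper_force: 0.0
shift [ -1.9   3.9 105.8] turn deg [-0.04 -0.03  0.09] psi 1.457
top large [233.5, 142.6, 45.5, 39.2] [5.59725e+02 3.32250e+02 2.10000e-02 2.30000e-02]
side large [235.0, 177.9, 63.4, 47.6] [5.64231e+02 3.21675e+02 4.60000e-02 9.80000e-02]
```

View pics/p2.png

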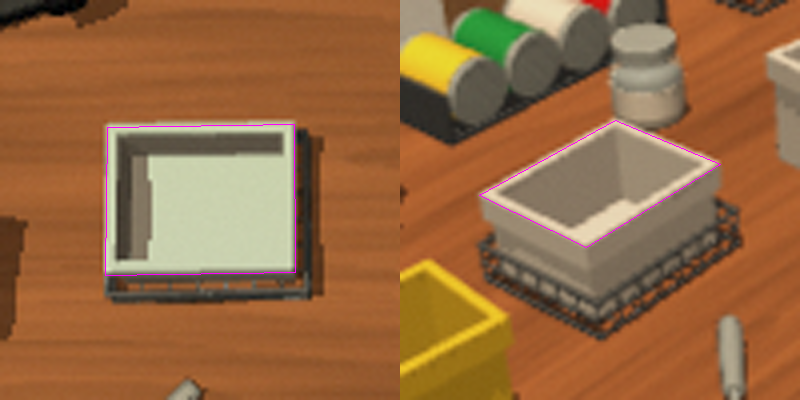

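```bash

python3 -m crank '[[-2,4,30,0,0,0,-1],[-2,4,65,0,0,0,-1],[-2,4,90,0,0,0,-1],[-2,4,104,0,0,0,-1],[-2,4,104,0,0,0,-1]]' 60
python3 -m crank '[[0,0,0,0,0,0,1],[0,0,0,0,0,0,1],[0,0,0,0,0,0,1],[0,0,0,0,0,0,1],[0,0,0,0,0,0,1]]' 60
python3 -m crank '[[0,0,0,0,0,0,1],[0,0,0,0,0,0,1],[0,0,0,0,0,0,1],[0,0,0,0,0,0,1],[0,0,0,0,0,0,1]]' 60
python3 -m crank '[[0,0,-5,0,0,0,1],[0,0,-15,0,0,0,1],[0,0,-35,0,0,0,1],[0,0,-60,0,0,0,1],[0,0,-85,0,0,0,1]]' 60
python3 -m crank '[[0,0,-25,0,0,-3,1],[0,0,-45,0,0,-6,1],[0,0,-50,0,0,-7.3,1],[0,0,-50,0,0,-7.3,1],[0,0,-50,0,0,-7.3,1]]' 60
python3 -c "
from h import *
go(511,330.3,230,np.pi/2+.015)"
```

```text
time_s: 13.75
eef_pos: [458.3, 61.8, 93.1]
ee_rot: [-2.341, -2.09, 0.006]
ft_force: [-0.8, 1.4, -0.4]
grip_width: 0.998
gripper_force: 0.0
time_s: 14.25
eef_pos: [460.0, 61.4, 95.9]
ee_rot: [2.344, 2.091, 0.001]
ft_force: [2.4, -0.1, -0.6]
grip_width: 0.147
gripper_force: 0.9
time_s: 14.75
eef_pos: [460.1, 61.4, 96.0]
ee_rot: [2.344, 2.091, 0.001]
ft_force: [-0.6, 0.0, 6.0]
grip_width: 0.09
gripper_force: 60.9
time_s: 15.25
eef_pos: [459.2, 61.4, 180.8]
ee_rot: [-2.344, -2.091, 0.002]
ft_force: [0.2, -0.2, -1.2]
grip_width: 0.092
gripper_force: 59.8
time_s: 15.75
eef_pos: [459.1, 61.4, 228.8]
ee_rot: [-2.206, -2.234, 0.003]
ft_force: [-0.1, 0.5, -2.2]
grip_width: 0.09
gripper_force: 59.9
shift [268.2  55.3  -1.3] turn deg [-0.15  0.   -0.14] psi 1.583
```

```bash

python3 -m crank '[[20,4,0,0,0,0,1],[60,12,0,0,0,0,1],[100,21,0,0,0,0,1],[140,29,0,0,0,0,1],[180,37,0,0,0,0,1]]' 60
python3 -m crank '[[35,7,0,0,0,0,1],[65,14,0,0,0,0,1],[82,18,0,0,0,0,1],[88,18,0,0,0,0,1],[88,18,0,0,0,0,1]]' 60
cat > look.py <<'E'
import sys
from h import *
t,off,zs,pic,cx,cy,a=sys.argv[1],*map(float,sys.argv[2:4]),sys.argv[4],*map(float,sys.argv[5:8])
e=robot.get_state()['eef_pos'];go(cx-off,cy,e[2],np.pi/2+a);print(e)
out=[]
for n in('top','side'):
    im=robot.capture(n).copy();zb=e[2]-zs
    q=proj(n,pts(t,e[0]+off,e[1],a,zb))[-4:][[0,1,3,2]]
    x,y=(q.mean(0)-[50,40]).astype(int);k=cv2.resize(im[y:y+100,x:x+100],None,fx=4,fy=4,interpolation=cv2.INTER_CUBIC)
    cv2.polylines(k,[((q-[x,y]+.5)*4).round().astype(int)],True,(255,0,255),1);out.append(k)
cv2.imwrite('pics/'+pic,np.hstack(out))
E
python3 look.py medium 46.5 96 p3.png 557.5 330 .015
```

```text
time_s: 16.25
eef_pos: [493.7, 243.1, 228.1]
ee_rot: [-2.207, -2.234, 0.005]
ft_force: [0.3, -0.5, -1.3]
grip_width: 0.087
gripper_force: 59.9
time_s: 16.75
eef_pos: [510.4, 330.3, 228.3]
ee_rot: [-2.205, -2.236, 0.006]
ft_force: [-0.4, -0.6, -1.9]
grip_width: 0.094
gripper_force: 59.9
shift [-0.3  0.6 -0. ] turn deg [-0.18  0.11 -0.05] psi 1.585
[510.44088401 330.25841945 228.30474734]
```

View pics/p3.png

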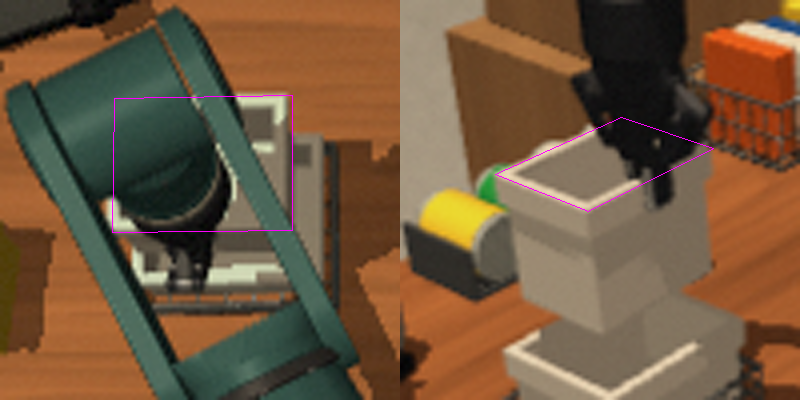

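```bash

python3 -m crank '[[-1,0.5,10,0,0,0,1],[-1,0.5,22,0,0,0,1],[-1,0.5,32,0,0,0,1],[-1,0.5,38,0,0,0,1],[-1,0.5,38,0,0,0,1]]' 60
python3 -m crank '[[0,0,12,0,0,0,1],[0,0,24,0,0,0,1],[0,0,36,0,0,0,1],[0,0,46,0,0,0,1],[0,0,54,0,0,0,1]]' 60
python3 -m crank '[[0,0,8,0,0,0,1],[0,0,15,0,0,0,1],[0,0,20,0,0,0,1],[0,0,24,0,0,0,1],[0,0,26,0,0,0,1]]' 60
python3 -m crank '[[0,0,1,0,0,0,1],[0,0,2,0,0,0,1],[0,0,3,0,0,0,1],[0,0,3,0,0,0,1],[0,0,3,0,0,0,1]]' 60
```

```text
time_s: 17.35
eef_pos: [510.9, 328.5, 190.2]
ee_rot: [-2.206, -2.235, 0.006]
ft_force: [-0.3, 0.2, -2.3]
grip_width: 0.091
gripper_force: 59.8
time_s: 17.85
eef_pos: [511.2, 328.9, 136.6]
ee_rot: [-2.206, -2.236, 0.003]
ft_force: [0.3, 0.0, -1.8]
grip_width: 0.09
gripper_force: 59.8
time_s: 18.35
eef_pos: [511.7, 329.1, 112.0]
ee_rot: [2.207, 2.236, -0.0]
ft_force: [0.4, 0.0, -2.3]
grip_width: 0.089
gripper_force: 59.8
time_s: 18.85
eef_pos: [511.8, 329.1, 109.4]
ee_rot: [2.206, 2.236, 0.0]
ft_force: [-0.3, -0.0, -2.9]
grip_width: 0.091
gripper_force: 59.8
```

```bash

python3 -m crank '[[0,0,1,0,0,0,1],[0,0,2,0,0,0,1],[0,0,3,0,0,0,1],[0,0,4,0,0,0,1],[0,0,4,0,0,0,1]]' 60
```

```text
time_s: 19.35
eef_pos: [511.7, 329.1, 105.2]
ee_rot: [2.206, 2.236, -0.0]
ft_force: [0.2, 0.0, -1.3]
grip_width: 0.093
gripper_force: 59.8
```

```bash

python3 -m crank '[[0,0,0.5,0,0,0,1],[0,0,1,0,0,0,1],[0,0,1,0,0,0,1]]' 60
```

```text
time_s: 19.65
eef_pos: [511.7, 329.2, 105.0]
ee_rot: [2.206, 2.236, 0.0]
ft_force: [-1.5, -0.6, 2.6]
grip_width: 0.09
gripper_force: 60.5
```

```bash

python3 -m crank '[[0,0,0,0,0,0,0.5],[0,0,0,0,0,0,0],[0,0,0,0,0,0,-0.2],[0,0,0,0,0,0,-0.2],[0,0,0,0,0,0,-0.2]]' 60
python3 -m crank '[[0,0,-15,0,0,0,-0.2],[0,0,-50,0,0,0,-0.2],[0,0,-90,0,0,0,-0.2],[0,0,-130,0,0,0,-0.2],[0,0,-130,0,0,0,-1]]' 60
python3 -c "
from h import *
x,y,a=467.5,-335,.09
go(x-35.5*np.cos(a),y-35.5*np.sin(a),234,np.pi/2+a)"
```

```text
time_s: 20.15
eef_pos: [511.8, 329.1, 104.2]
ee_rot: [2.207, 2.236, 0.0]
ft_force: [0.2, 0.1, 0.3]
grip_width: 0.601
gripper_force: 0.0
time_s: 20.65
eef_pos: [514.5, 330.6, 244.3]
ee_rot: [2.203, 2.233, 0.024]
ft_force: [0.6, 0.7, 0.0]
grip_width: 0.752
gripper_force: 0.0
shift [-667.7  -91.4    4.1] turn deg [ 0.86 -0.38 -4.39] psi 1.584
```

```bash

python3 -m crank '[[-35,-5,0,0,0,0,-1],[-80,-11,0,0,0,0,-1],[-125,-17,0,0,0,0,-1],[-170,-23,0,0,0,0,-1],[-215,-29,0,0,0,0,-1]]' 60
python3 -m crank '[[-45,-6,0,0,0,0,-1],[-90,-12,0,0,0,0,-1],[-135,-18,0,0,0,0,-1],[-180,-24,0,0,0,0,-1],[-225,-30,0,0,0,0,-1]]' 60
python3 -m crank '[[-45,-6,0,0,0,-1,-1],[-90,-12,0,0,0,-2,-1],[-135,-19,0,0,0,-3,-1],[-180,-25,0,0,0,-4,-1],[-215,-30,0,0,0,-4.4,-1]]' 60
python3 -m crank '[[-10,0,0,0,0,0,-1],[-10,0,0,0,0,0,-1],[-10,0,0,0,0,0,-1],[-10,0,0,0,0,0,-1]]' 60
python3 - <<'E'
from h import *
x,y,a=467.5,-335,.09
go(x-35.5*np.cos(a),y-35.5*np.sin(a),123,np.pi/2+a)
out=[]
for n in('top','side'):
    im=robot.capture(n).copy()
    for d in robot.trace(n,'small')[:2]: print(n,d['extent'],np.round(fit(n,'small',d['region']),3))
    for c,ps in(((556,331,90),[('medium',558,330.5,.015,9),('large',558,331,.015,5)]),((467,-335,100),[('small',467.5,-335,.09,0)])):
        u,v=(proj(n,[c])[0]-[40,35]).astype(int);k=cv2.resize(im[v:v+70,u:u+80],None,fx=4,fy=4,interpolation=cv2.INTER_CUBIC)
        for p in ps:cv2.polylines(k,[((proj(n,pts(*p))[-4:][[0,1,3,2]]-[u,v]+.5)*4).round().astype(int)],True,(255,0,255),1)
        out.append(k)
cv2.imwrite('pics/p4.png',np.vstack([np.hstack(out[:2]),np.hstack(out[2:])]))
E
```

```text
time_s: 21.15
eef_pos: [485.0, 112.2, 234.9]
ee_rot: [2.205, 2.236, 0.001]
ft_force: [0.5, -0.5, 0.2]
grip_width: 0.999
gripper_force: 0.0
time_s: 21.65
eef_pos: [458.0, -113.3, 235.1]
ee_rot: [2.205, 2.235, 0.001]
ft_force: [0.8, -0.1, -1.5]
grip_width: 0.998
gripper_force: 0.0
time_s: 22.15
eef_pos: [430.6, -329.5, 234.8]
ee_rot: [2.12, 2.317, -0.001]
ft_force: [1.3, 0.9, -0.8]
grip_width: 1.0
gripper_force: 0.0
time_s: 22.55
eef_pos: [432.8, -335.5, 234.7]
ee_rot: [2.117, 2.321, 0.001]
ft_force: [-0.2, 0.0, 0.7]
grip_width: 0.999
gripper_force: 0.0
shift [ -2.7  -0.9 111.7] turn deg [ 0.02 -0.01  0.12] psi 1.663
top [434.9, 173.3, 41.0, 30.6] [ 4.66675e+02 -3.25971e+02  1.18000e-01  6.85000e-01]
side [382.6, 115.1, 24.0, 44.9] [ 4.70065e+02 -3.40947e+02  3.06000e-01  8.90000e-02]
```

View pics/p4.png

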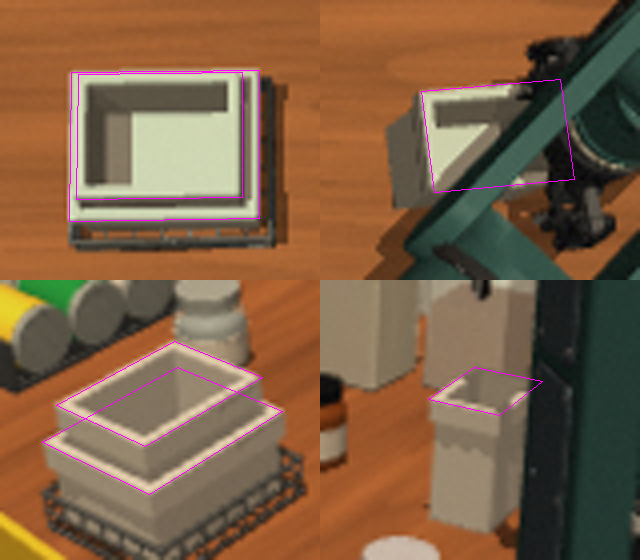

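```bash

python3 -m crank '[[-2.5,-1,30,0,0,0,-0.8],[-2.5,-1,65,0,0,0,-0.8],[-2.5,-1,95,0,0,0,-0.8],[-2.5,-1,110,0,0,0,-0.8],[-2.5,-1,110,0,0,0,-0.8]]' 60
python3 -m crank '[[0,0,0,0,0,0,1],[0,0,0,0,0,0,1],[0,0,0,0,0,0,1],[0,0,0,0,0,0,1],[0,0,0,0,0,0,1]]' 60
python3 -m crank '[[0,0,0,0,0,0,1],[0,0,0,0,0,0,1],[0,0,0,0,0,0,1],[0,0,0,0,0,0,1],[0,0,0,0,0,0,1]]' 60
python3 -m crank '[[0,0,-5,0,0,0,1],[0,0,-15,0,0,0,1],[0,0,-35,0,0,0,1],[0,0,-60,0,0,0,1],[0,0,-85,0,0,0,1]]' 60
python3 -m crank '[[0,0,-30,0,0,2,1],[0,0,-60,0,0,4,1],[0,0,-80,0,0,4.4,1],[0,0,-85,0,0,4.4,1],[0,0,-85,0,0,4.4,1]]' 60
python3 -c "
from h import *
go(558-35.5,330,295,np.pi/2+.015)"
```

```text
time_s: 23.25
eef_pos: [430.5, -338.1, 121.7]
ee_rot: [-2.115, -2.316, -0.0]
ft_force: [0.0, -0.8, 0.4]
grip_width: 0.9
gripper_force: 0.0
time_s: 23.75
eef_pos: [431.7, -339.8, 125.0]
ee_rot: [2.118, 2.318, -0.0]
ft_force: [-0.6, 0.2, -2.0]
grip_width: 0.093
gripper_force: 60.4
time_s: 24.25
eef_pos: [431.5, -339.7, 124.7]
ee_rot: [2.119, 2.319, -0.001]
ft_force: [-2.9, 0.9, 3.0]
grip_width: 0.096
gripper_force: 61.1
time_s: 24.75
eef_pos: [431.6, -339.3, 210.0]
ee_rot: [-2.118, -2.319, -0.0]
ft_force: [0.5, 0.4, -0.7]
grip_width: 0.093
gripper_force: 60.4
time_s: 25.25
eef_pos: [431.9, -339.7, 295.1]
ee_rot: [2.205, 2.235, 0.0]
ft_force: [0.4, -0.2, -1.9]
grip_width: 0.091
gripper_force: 60.4
shift [ 6.684e+02  9.980e+01 -6.000e-01] turn deg [ 0.08  0.07 -0.08] psi 1.584
```

```bash

python3 -m crank '[[20,3,0,0,0,0,1],[55,8,0,0,0,0,1],[95,14,0,0,0,0,1],[135,20,0,0,0,0,1],[175,26,0,0,0,0,1]]' 60
python3 -m crank '[[40,6,0,0,0,0,1],[80,12,0,0,0,0,1],[120,18,0,0,0,0,1],[160,24,0,0,0,0,1],[200,30,0,0,0,0,1]]' 60
python3 -m crank '[[40,6,0,0,0,0,1],[80,12,0,0,0,0,1],[120,18,0,0,0,0,1],[160,24,0,0,0,0,1],[200,30,0,0,0,0,1]]' 60
python3 -m crank '[[40,6,0,0,0,0,1],[70,11,0,0,0,0,1],[88,13,0,0,0,0,1],[93,14,0,0,0,0,1],[93,14,0,0,0,0,1]]' 60
python3 -m crank '[[0,0,0,0,0,0,1],[0,0,0,0,0,0,1]]' 60
python3 look.py small 35.5 125 p5.png 558 330 .015
```

```text
time_s: 25.75
eef_pos: [454.5, -162.4, 291.8]
ee_rot: [-2.204, -2.233, 0.002]
ft_force: [1.0, 0.1, -2.0]
grip_width: 0.095
gripper_force: 60.5
time_s: 26.25
eef_pos: [481.8, 37.9, 292.0]
ee_rot: [-2.204, -2.234, 0.004]
ft_force: [-0.1, -0.3, -1.1]
grip_width: 0.093
gripper_force: 60.5
time_s: 26.75
eef_pos: [509.2, 238.1, 291.7]
ee_rot: [-2.205, -2.235, 0.006]
ft_force: [0.3, -0.8, -2.6]
grip_width: 0.095
gripper_force: 60.5
time_s: 27.25
eef_pos: [522.5, 329.4, 293.1]
ee_rot: [-2.206, -2.236, 0.004]
ft_force: [-0.4, -0.6, -1.9]
grip_width: 0.094
gripper_force: 60.4
time_s: 27.45
eef_pos: [522.9, 328.3, 294.7]
ee_rot: [2.208, 2.234, 0.0]
ft_force: [-0.1, -0.0, -2.2]
grip_width: 0.09
gripper_force: 60.4
shift [ 1.7 -0.3 -0. ] turn deg [ 0.03  0.02 -0.2 ] psi 1.582
[522.85613155 328.30760844 294.72617052]
```

View pics/p5.png

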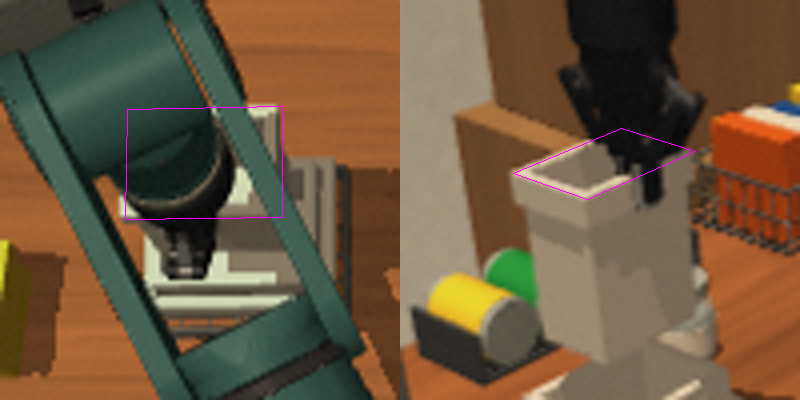

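```bash

python3 -m crank '[[-0.5,0,10,0,0,0,1],[-0.5,0,22,0,0,0,1],[-0.5,0,32,0,0,0,1],[-0.5,0,38,0,0,0,1],[-0.5,0,40,0,0,0,1]]' 60
python3 -m crank '[[0,0,12,0,0,0,1],[0,0,24,0,0,0,1],[0,0,36,0,0,0,1],[0,0,48,0,0,0,1],[0,0,60,0,0,0,1]]' 60
python3 -m crank '[[0,0,12,0,0,0,1],[0,0,22,0,0,0,1],[0,0,31,0,0,0,1],[0,0,39,0,0,0,1],[0,0,45,0,0,0,1]]' 60
python3 -m crank '[[0,0,3,0,0,0,1],[0,0,5,0,0,0,1],[0,0,7,0,0,0,1],[0,0,8,0,0,0,1],[0,0,8,0,0,0,1]]' 60
```

```text
time_s: 28.05
eef_pos: [522.1, 329.0, 252.3]
ee_rot: [-2.206, -2.236, 0.005]
ft_force: [-0.7, 0.3, -1.9]
grip_width: 0.095
gripper_force: 60.3
time_s: 28.55
eef_pos: [522.5, 329.2, 192.9]
ee_rot: [-2.206, -2.236, 0.001]
ft_force: [-0.1, -0.4, -1.6]
grip_width: 0.09
gripper_force: 60.4
time_s: 29.05
eef_pos: [522.6, 329.2, 148.5]
ee_rot: [-2.207, -2.236, 0.001]
ft_force: [-0.5, -0.4, -0.9]
grip_width: 0.097
gripper_force: 60.4
time_s: 29.55
eef_pos: [522.7, 329.3, 141.4]
ee_rot: [2.206, 2.236, 0.0]
ft_force: [-0.3, -0.0, -1.4]
grip_width: 0.094
gripper_force: 60.4
```

```bash

python3 -m crank '[[0,0,1,0,0,0,1],[0,0,2,0,0,0,1],[0,0,3,0,0,0,1],[0,0,3,0,0,0,1]]' 60
python3 -m crank '[[0,0,0.5,0,0,0,1],[0,0,1,0,0,0,1],[0,0,1,0,0,0,1]]' 60
```

```text
time_s: 29.95
eef_pos: [522.5, 329.2, 138.0]
ee_rot: [-2.206, -2.236, 0.001]
ft_force: [-0.3, -0.3, -1.5]
grip_width: 0.09
gripper_force: 60.4
time_s: 30.25
eef_pos: [522.7, 329.4, 137.8]
ee_rot: [2.206, 2.236, 0.001]
ft_force: [-1.1, 1.0, 0.4]
grip_width: 0.096
gripper_force: 60.8
```

```bash

python3 -m crank '[[0,0,0.5,0,0,0,1],[0,0,0.8,0,0,0,1],[0,0,0.8,0,0,0,1]]' 60
python3 -m crank '[[0,0,0,0,0,0,0.5],[0,0,0,0,0,0,0.1],[0,0,0,0,0,0,-0.2],[0,0,0,0,0,0,-0.2],[0,0,0,0,0,0,-0.2]]' 60
python3 -m crank '[[0,0,-15,0,0,0,-0.2],[0,0,-50,0,0,0,-0.2],[0,0,-90,0,0,0,-0.2],[0,0,-120,0,0,0,-0.2],[0,0,-120,0,0,0,-0.2]]' 60
python3 -m crank '[[-35,-5,0,0,0,0,-0.2],[-80,-11,0,0,0,0,-0.2],[-125,-17,0,0,0,0,-0.2],[-170,-23,0,0,0,0,-0.2],[-215,-29,0,0,0,0,-0.2]]' 60
python3 -m crank '[[-40,0,0,0,0,0,-0.2],[-60,0,0,0,0,0,-0.2],[-60,0,0,0,0,0,-0.2],[-60,0,0,0,0,0,-0.2],[-60,0,0,0,0,0,-0.2]]' 60
python3 - <<'E'
from h import *
out=[]
for n in('top','side'):
    im=robot.capture(n).copy()
    u,v=(proj(n,[(556,331,90)])[0]-[45,45]).astype(int);k=cv2.resize(im[v:v+90,u:u+90],None,fx=4,fy=4,interpolation=cv2.INTER_CUBIC)
    for p in [('medium',558,330.5,.015,9),('large',558,331,.015,5),('small',558.2,330.5,.015,13)]:cv2.polylines(k,[((proj(n,pts(*p))[-4:][[0,1,3,2]]-[u,v]+.5)*4).round().astype(int)],True,(255,0,255),1)
    out.append(k)
cv2.imwrite('pics/p6.png',np.hstack(out))
E
```

```text
time_s: 30.55
eef_pos: [522.6, 329.4, 137.7]
ee_rot: [2.206, 2.236, 0.001]
ft_force: [-3.4, -0.4, 5.1]
grip_width: 0.096
gripper_force: 61.5
time_s: 31.05
eef_pos: [522.7, 329.2, 136.2]
ee_rot: [2.207, 2.236, -0.001]
ft_force: [-0.7, -0.9, 0.0]
grip_width: 0.599
gripper_force: 0.0
time_s: 31.55
eef_pos: [524.7, 330.3, 265.0]
ee_rot: [2.203, 2.233, 0.02]
ft_force: [0.3, 0.3, 0.2]
grip_width: 0.603
gripper_force: 0.0
time_s: 32.05
eef_pos: [495.8, 112.3, 256.5]
ee_rot: [2.206, 2.237, -0.0]
ft_force: [0.6, 0.0, 0.6]
grip_width: 0.601
gripper_force: 0.0
time_s: 32.55
eef_pos: [497.3, 54.8, 256.5]
ee_rot: [-2.205, -2.237, -0.0]
ft_force: [0.2, 0.5, -0.0]
grip_width: 0.601
gripper_force: 0.0
```

View pics/p6.png

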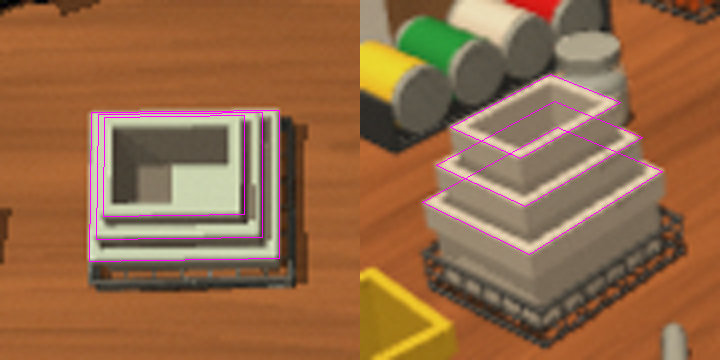

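The picture shows all three boxes nested flat in the basket. The rims match the predicted outlines in both views, and the robot is clear.

```bash
python3 -c "
from station import robot
print(robot.job_done())"
```

```text
the job is handed in; nothing more can be done
None
```

The three boxes are nested in the basket, largest to smallest, all standing flat and let go with the arm clear in the last pictures; I handed the job in at about 33 s, but it returned no verdict.

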